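# Put the sharpening stones away in their boxes

## Task

Pick the two sharpening stones out from the other blocks on the bench and box them: lay the long orange stone flat in the long dark walnut box and the short white stone flat in the short red-brown box, then close each box with the lid of the same wood, sitting squarely on its rim. The stones are brittle, so lower them into place rather than dropping them, and leave the cork block, the blue sanding block and the oil bottle where they are.

Things in the scene. Friction and masses are not known exactly. Their poses are not given: they have to be found in the camera images.
- orange_stone: The long sharpening stone, orange, a plain rectangular block 36 mm (its x) by 130 mm (its y), 22 mm thick, about 240 g, lying flat. Origin: centre of the underside; y along its length, z up. Either end may lead.
- white_stone: The short sharpening stone, white, a plain rectangular block 36 mm (its x) by 95 mm (its y), 22 mm thick, about 180 g, lying flat. Origin: centre of the underside; y along its length, z up. Either end may lead.
- walnut_box: Base of the orange stone's box: loose, dark brown walnut wood, 74 mm (its x) by 168 mm (its y), 20 mm high. Recess on top, lined with dark green felt, 48 by 142 mm, 10 mm deep (floor 10 mm above the bench); rim 13 mm wide. The stone lies in it with 6 mm of play all round and stands 12 mm above the rim. Origin: centre of the underside; y along its length, z up.
- walnut_lid: Lid of the orange stone's box: dark brown walnut wood, two thin brass strips across its top, lying open side down; 62 mm (its x) by 156 mm (its y), 21 mm high, 70 g. Hollow: inside 54 by 148 mm, 16 mm deep. Closed, it is centred over the base and rests on its rim, lid origin 20 mm above base origin, the stone inside. Origin: centre of its open underside; y along its length, z up.
- red_box: Base of the white stone's box: loose, red-brown cherry wood, 74 mm (its x) by 133 mm (its y), 20 mm high. Recess on top, lined with dark green felt, 48 by 107 mm, 10 mm deep (floor 10 mm above the bench); rim 13 mm wide. The stone lies in it with 6 mm of play all round and stands 12 mm above the rim. Origin: centre of the underside; y along its length, z up.
- red_lid: Lid of the white stone's box: red-brown cherry wood, two thin brass strips across its top, lying open side down; 62 mm (its x) by 121 mm (its y), 21 mm high, 70 g. Hollow: inside 54 by 113 mm, 16 mm deep. Closed, it is centred over the base and rests on its rim, lid origin 20 mm above base origin, the stone inside. Origin: centre of its open underside; y along its length, z up.
- cork_block: Bystander: loose cork sanding block, 60 mm (x) by 110 mm (y), 35 mm high. Origin: centre of the underside.
- sanding_block: Bystander: loose blue sanding block with a brown-red abrasive edge, 42 mm (x) by 125 mm (y), 24 mm high. Origin: centre of the underside.
- oil_bottle: Bystander: amber bottle of honing oil with black cap standing at the far side of the work, 48 mm in diameter, 110 mm high. Origin: centre of the underside.
Not all that is in view belongs to the job. What is shaped like the orange_stone but turquoise is not meant. What is shaped like the white_stone but purple is not meant.

How it is judged:
At the end, for the whole second after the job is handed in: Each stone flat on the floor of its own box (centre within 10 mm, height 4 mm, tilt 0.08 rad); each box flat on the bench, closed by the lid of its own wood: centre within 10 mm, on the rim within 4 mm, level within 0.08 rad, turned under 0.13 rad. All at rest (horizontal distance between each of orange_stone, walnut_lid and walnut_box below 0.01 m and z of orange_stone in the frame of walnut_box between 0.006 and 0.014 m and angle between each of orange_stone, walnut_lid, walnut_box, white_stone, red_lid, red_box's own z axis and vertical below 0.08 rad and z of walnut_lid in the frame of walnut_box between 0.016 and 0.024 m and angle between the y axis of walnut_lid and the y axis of walnut_box, either way round below 0.13 rad and height (world z) of each of walnut_box, red_box below 0.01 m and linear speed of each of orange_stone, walnut_lid, walnut_box, white_stone, red_lid, red_box below 0.02 m/s and horizontal distance between each of white_stone, red_lid and red_box below 0.01 m and z of white_stone in the frame of red_box between 0.006 and 0.014 m and z of red_lid in the frame of red_box between 0.016 and 0.024 m and angle between the y axis of red_lid and the y axis of red_box, either way round below 0.13 rad); the robot touches nothing.
It fails at once if the orange stone is dropped (falls free of the fingers more than 5 cm above the bench) (height (world z) of orange_stone above 0.05 m and linear speed of orange_stone above 0.25 m/s and contact force between the fingers and orange_stone below 0.05 N).
It fails at once if the white stone is dropped (falls free of the fingers more than 5 cm above the bench) (height (world z) of white_stone above 0.05 m and linear speed of white_stone above 0.25 m/s and contact force between the fingers and white_stone below 0.05 N).
It fails at once if the cork block is pushed more than 20 mm or tipped (distance of cork_block from where it was at the start of the episode above 0.02 m or angle between cork_block's own z axis and vertical above 0.3 rad).
It fails at once if the blue sanding block is pushed more than 20 mm or tipped (distance of sanding_block from where it was at the start of the episode above 0.02 m or angle between sanding_block's own z axis and vertical above 0.3 rad).
It fails at once if the oil bottle is pushed more than 20 mm or tipped (distance of oil_bottle from where it was at the start of the episode above 0.02 m or angle between oil_bottle's own z axis and vertical above 0.3 rad).
It also fails if it takes over 99 s, if anything falls off the work surface, if the arm or the gripper's body presses on something with over 40 N, if the wrist force passes 120 N, or if a joint passes its speed limit or range.

## Robot

A 6-joint arm with a two-finger parallel gripper is mounted at the origin on the work surface. World frame = base frame: x ahead of the robot, y to its left, z up, the work surface at z = 0. Lengths are in m, angles in rad, forces in N, time in s.
With the tool pointing down it reaches from about 0.4 to 0.825 m from the base axis. Payload 7 kg.
Tool frame: the origin (TCP) lies midway between the tips of the shut fingers; the grasp point (between the pads) lies manip.tcp_to_grasp behind it (manip.tcp_to_grasp is the distance from the TCP to the grasp point, in m); z points along the fingers, y is the direction in which the jaws open and shut (so a half turn about z gives the same grasp; the last joint's range is limited). The gripper opens to 88 mm and grips with 3 to 60 N. Pads are 19 mm wide; open, the fingers measure 130 mm over their backs; the gripper's body (78 mm by 193 mm) begins 47 mm behind the grasp point.
Start: joints at [-0.969, 0.359, 0.012, 0, -1.224, -0.288], TCP at [0.208, -0.642, 0.227] pointing down, gripper open.
Joint ranges: [-3.07, 3.07], [-1.43, 2.12], [-1.02, 1.25], [-3.03, 1.67], [-3.05, -0], [-3.03, 3.03]. Speed limits (rad/s): [2.39, 2.39, 3.01, 3.14, 3.14, 3.14].

## Interface

Orientations are given as a unit quaternion [x, y, z, w].
In Python, from plant import manip, imaging, ticket, models gives the robot as it stands.
- The arm moves only by the shell command python3 -m handwheel 'ROWS' [OPENING] [FORCE]. ROWS is JSON, a list of rows, each a list of 4 numbers: the shift along the tool's x, y, z in m, then the turn about the tool's z in degrees. In form: [[dx, dy, dz, roll], ...]. A call has 1 to 20 rows; each row is the pose to reach, as a shift and turn from the pose measured when the call began, along the tool's axes at that moment; what a row does not reach only later rows make up. A row lasts 1/8 s, in which the tool goes at most 62.5 mm and 10.7 degrees, less where a joint would pass 70% of its speed; a pose out of reach is approached as far as the arm can. A call with a gripper value outside its range is refused whole. OPENING is the closure, from -1 (fully open) to 1 (shut), set as the call begins (- or left out, the last holds). The fingers move at their own pace and stop on an object; FORCE is the grip in N (left out, the last holds). Time passes only in rows, so rows that repeat a pose let the fingers close. It gives the time, the measured TCP pose, the force and the opening at its end, in the units of the state.
- manip.get_state(): the state, without advancing time (a new reading comes with each control period).
- imaging.camera(name): name is "scene" or "top" or "wrist"; returns (picture, depth): 400x640x3 uint8, red, green, blue; 400x640 float32, m along the optical axis (not along the pixel's ray), 0 where there is no reading.
- imaging.camera_model(name): a dict with "fx", "fy", "cx", "cy" (pixels), "R" (3x3) and "t" (3): a world point X has camera coordinates R X + t. Camera axes: x right, y down, z forward; pixel columns grow to the right and rows downward; lengths in m; the calibration is good to about 2 mm. A picture is of the moment at which its call begins: read the wrist's pose just before it. camera_model takes no time and is no camera call; for the wrist camera it gives the pose at the moment of the call.
- ticket.job_done(): hands the job in, once; it reports no verdict.
Trained networks look in the newest picture that a camera, given by its name, has taken for a name from the list of things; names that differ only in an ending like _2 or _b are one class to them, and where a whole thing is asked for, a point or a joint stands for the part that bears it (a point fixed in the world has none). Each returns a list of dicts, best first, with "score" (0 to 1); they miss things now and then, are a little off and sometimes report something else, mostly with a low value. They report only what shows in the picture. A call takes as long as a camera call. They do not tell look-alikes from the thing itself.
- models.cut_out(camera, name): "mask" (400x640 bool, what is visible of it) and "rect" ([left, top, right, bottom] in pixels, round what is visible of it).
The state is a dict: "clock": time; "joint_positions": joint angles; "qd": joint speeds; "effort": joint torques, N m; "ee_pos": TCP position; "ee_rot": TCP orientation; "wrist_force": force on the tool from outside, world axes, zero at the start; "wrist_torque": the same for the moment, N m; "grip_width": finger opening in m.
Only numpy, scipy, OpenCV 4.12 (cv2) and the standard library are available. Lean on these libraries where they do the work, as an engineer would, in place of code of your own. Each camera call takes 0.05 s, during which the arm holds its last target.

## Working session

There is one attempt and no reset: what is moved stays moved. The work goes in short steps, Python scripts to look and compute and a shell command to move; the robot and the scene stay as the last step left them, time stands still between calls to the robot, and variables do not carry over. Pictures are saved under pics/ and viewed, and the job is handed in when it is done.

```bash
ls; mkdir -p pics; python3 - <<'E'
from plant import manip, imaging
import cv2
print(manip.get_state(), manip.tcp_to_grasp)
for n in ["top","scene"]:
    p,d=imaging.camera(n); cv2.imwrite(f"pics/{n}0.png",p[:,:,::-1]); m=imaging.camera_model(n); print(n,m)
E
```

```text
pics
{'clock': 0.0, 'joint_positions': array([-9.68912720e-01,  3.59416867e-01,  1.10927967e-02, -3.46715737e-04,
       -1.22411606e+00, -2.88070286e-01]), 'qd': array([ 4.35971623e-05,  2.01053585e-04,  3.34019421e-04,  5.35475718e-04,
       -2.35526160e-04,  1.05879969e-03]), 'effort': array([ 1.29330406e-04, -5.82717454e+01,  2.93064559e+01,  6.99774563e+00,
        6.90743953e-03, -1.82547210e-04]), 'ee_pos': array([ 0.20817385, -0.64159451,  0.2256187 ]), 'ee_rot': array([-1.56205253e-01,  9.87724262e-01,  8.12025985e-04, -2.06654342e-04]), 'wrist_force': array([ 0.0330274 , -0.60727267,  0.08826303]), 'wrist_torque': array([-0.00844667, -0.00088184,  0.03656379]), 'grip_width': 0.08752710295299332} 0.0188
top {'fx': 369.8428097140334, 'fy': 369.8428097140334, 'cx': 322.2062920538709, 'cy': 194.93608771922686, 'R': array([[ 0.00598028, -0.99950746, -0.03080715],
       [-0.98764327, -0.00107897, -0.15671505],
       [ 0.15660462,  0.03136368, -0.98716327]]), 't': array([0.04594992, 0.57788207, 0.90415139])}
scene {'fx': 455.3120970209964, 'fy': 455.3120970209964, 'cx': 321.71308431170496, 'cy': 198.00145962732137, 'R': array([[ 0.13423778,  0.99076293,  0.01921016],
       [ 0.76465727, -0.09123357, -0.63794646],
       [-0.63030109,  0.10032571, -0.76984108]]), 't': array([-0.10293326, -0.40423196,  1.50470668])}
```

View pics/top0.png

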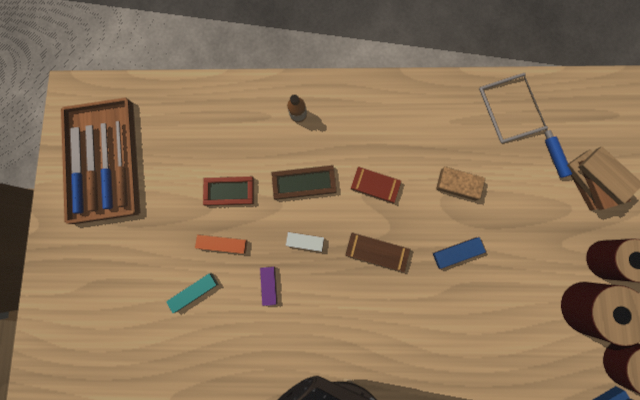

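View pics/scene0.png

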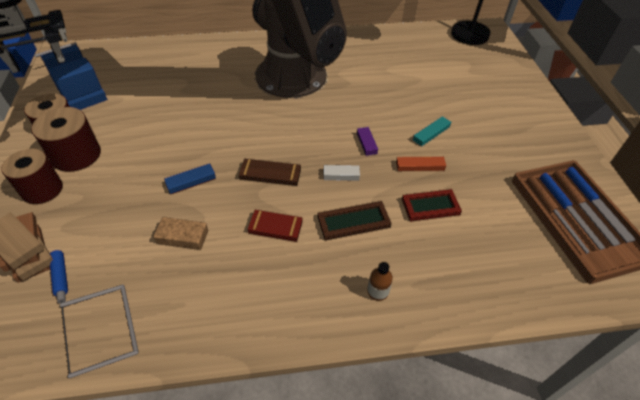

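Candidates in the top view are:
- **Orange:** (221,245), versus turquoise at (192,293), which is not meant.
- **White:** (305,242), versus purple at (269,286), which is not meant.
- **Boxes:** walnut at (305,183), red at (229,191).
- **Lids:** walnut at (378,252), red at (376,184).
- **Other blocks:** blue at (460,253), cork at (461,184).

Next I'll measure these and check with a close crop.

```bash
cat > h.py <<'E'
from plant import manip, imaging, models
import numpy as np, cv2
from scipy.spatial.transform import Rotation as Ro
TOP=dict(orange_stone=.022,white_stone=.022,walnut_box=.02,red_box=.02,walnut_lid=.021,red_lid=.021,cork_block=.035,sanding_block=.024,oil_bottle=.11)
def world(m,d,us,vs):
    z=d[vs,us]; c=np.stack([(us-m['cx'])/m['fx']*z,(vs-m['cy'])/m['fy']*z,z],1)
    return (c-m['t'])@m['R']
def plane(m,us,vs,h):
    r=np.stack([(us-m['cx'])/m['fx'],(vs-m['cy'])/m['fy'],np.ones(len(us))],1)@m['R']
    o=-m['R'].T@m['t']; s=(h-o[2])/r[:,2]; return o+r*s[:,None]
def proj(m,P):
    c=np.atleast_2d(P)@m['R'].T+m['t']; return np.stack([c[:,0]/c[:,2]*m['fx']+m['cx'],c[:,1]/c[:,2]*m['fy']+m['cy']],1)
def rect(P):
    (cx,cy),(w,h),a=cv2.minAreaRect(P[:,:2].astype(np.float32))
    if w>h: w,h,a=h,w,a+90
    # long axis direction (y): angle a+90
    yaw=(a+90)%180
    return cx,cy,w,h,yaw
def tool():
    s=manip.get_state(); R=Ro.from_quat(s['ee_rot']).as_matrix(); return s,np.array(s['ee_pos']),R
def go(xy,longyaw,z=None):
    """shift in tool axes to bring TCP over xy, roll so tool x is along longyaw(deg)"""
    s,p,R=tool(); t=np.array([xy[0],xy[1],p[2] if z is None else z])-p
    v=np.array([np.cos(np.radians(longyaw)),np.sin(np.radians(longyaw)),0])@R
    roll=np.degrees(np.arctan2(v[1],v[0])); roll=(roll+90)%180-90
    print('shift mm',np.round(1000*t@R,1),'roll',round(roll,1),'tcp',np.round(p,4),'j',np.round(s['joint_positions'],2),'f',np.round(s['wrist_force'],1),'w',round(s['grip_width'],4),'t',round(s['clock'],2))
E
python3 - <<'E'
from h import *
p,d=imaging.camera("top"); m=imaging.camera_model("top")
vis=p.copy()
for n,h in TOP.items():
    for r in models.cut_out("top",n)[:4]:
        vs,us=np.where(r['mask']); W=world(m,d,us,vs); k=abs(W[:,2]-h)<.006
        if k.sum()<10: print(n,round(r['score'],2),r['rect'],k.sum(),np.round(np.median(W,0),3)); continue
        P=plane(m,us[k],vs[k],h)
        print(n,round(r['score'],2),np.round(r['rect']),np.round(rect(P),3),'z',round(np.median(W[k,2]),4))
cv2.imwrite("pics/crop1.png",cv2.resize(vis[150:330,150:420,::-1],None,fx=2.9,fy=2.9,interpolation=cv2.INTER_CUBIC))
E
```

```text
orange_stone 0.81 [166. 273. 218. 310.] [3.30000e-01 3.82000e-01 3.60000e-02 1.29000e-01 1.23545e+02] z 0.0221
orange_stone 0.65 [195. 238. 250. 254.] [4.540e-01 3.140e-01 3.600e-02 1.300e-01 8.414e+01] z 0.022
white_stone 0.83 [260. 263. 278. 305.] [0.348 0.186 0.037 0.095 5.414] z 0.022
white_stone 0.68 [285. 230. 322. 253.] [4.610e-01 9.400e-02 3.600e-02 9.500e-02 8.155e+01] z 0.0218
walnut_box 0.69 [205. 177. 254. 206.] [5.9600e-01 3.0100e-01 7.4000e-02 1.2900e-01 9.1743e+01] z 0.0198
walnut_box 0.64 [272. 165. 337. 199.] [6.1900e-01 9.8000e-02 7.5000e-02 1.6500e-01 9.6478e+01] z 0.0198
red_box 0.8 [203. 174. 255. 206.] [5.9600e-01 3.0200e-01 7.4000e-02 1.3200e-01 9.1743e+01] z 0.0198
walnut_lid 0.73 [343. 234. 411. 270.] [ 4.350e-01 -9.400e-02  6.200e-02  1.550e-01  7.457e+01] z 0.0206
red_lid 0.95 [355. 167. 399. 201.] [ 6.1300e-01 -9.3000e-02  6.2000e-02  1.2100e-01  7.1246e+01] z 0.0206
red_lid 0.52 [345. 234. 408. 268.] [ 4.350e-01 -9.400e-02  6.200e-02  1.550e-01  7.457e+01] z 0.0206
cork_block 0.6 [440. 167. 486. 202.] [ 6.1400e-01 -3.1200e-01  6.1000e-02  1.1000e-01  7.3817e+01] z 0.0343
sanding_block 0.67 [434. 240. 485. 268.] [ 4.35000e-01 -3.01000e-01  4.20000e-02  1.25000e-01  1.09893e+02] z 0.0234
sanding_block 0.22 [202. 172. 255. 208.] [5.9500e-01 3.0100e-01 7.4000e-02 1.3200e-01 9.1698e+01] z 0.0202
oil_bottle 0.75 [287.  96. 306. 122.] [0.813 0.118 0.02  0.021 0.932] z 0.1093
```

View pics/crop1.png

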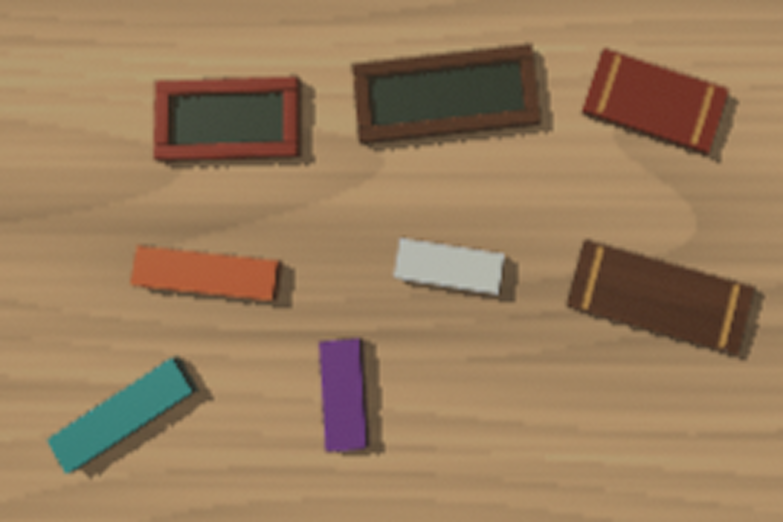

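The crop confirms it: orange stone at crop (205,273), white at (450,266), with turquoise and purple as separate look-alikes. The red box is on the left, the walnut box in the middle. Every measured size matches the description. I'll take the white stone first.

```bash
python3 - <<'E'
from h import *
go((.45,-.30),81.6,.2); go((.461,.094),81.6,.12); 
E
```

```text
shift mm [-335.5  250.7   26.6] roll -63.6 tcp [ 0.2083 -0.642   0.2266] j [-0.97  0.36  0.01  0.   -1.22 -0.29] f [ 0.1  1.1 -0.1] w 0.0878 t 0.6
shift mm [-467.5  622.1  106.6] roll -63.6 tcp [ 0.2083 -0.642   0.2266] j [-0.97  0.36  0.01  0.   -1.22 -0.29] f [ 0.1  1.1 -0.1] w 0.0878 t 0.6
```

```bash
python3 -m handwheel '[[-0.335,0.25,0.026,-63],[-0.335,0.25,0.026,-63],[-0.335,0.25,0.026,-63],[-0.335,0.25,0.026,-63],[-0.335,0.25,0.026,-63],[-0.335,0.25,0.026,-63],[-0.335,0.25,0.026,-63],[-0.467,0.622,0.107,-63.5],[-0.467,0.622,0.107,-63.5],[-0.467,0.622,0.107,-63.5],[-0.467,0.622,0.107,-63.5],[-0.467,0.622,0.107,-63.5],[-0.467,0.622,0.107,-63.5],[-0.467,0.622,0.107,-63.5],[-0.467,0.622,0.107,-63.5],[-0.467,0.622,0.107,-63.5],[-0.467,0.622,0.107,-63.5]]' -1 15
python3 - <<'E'
from h import *
go((.461,.094),81.6,.0135)
p,d=imaging.camera("wrist"); m=imaging.camera_model("wrist")
cv2.imwrite("pics/w1.png",p[:,:,::-1])
for n in ["white_stone"]:
    h=.022
    for r in models.cut_out("wrist",n)[:3]:
        vs,us=np.where(r['mask']); W=world(m,d,us,vs); k=abs(W[:,2]-h)<.004
        if k.sum()<10: continue
        P=plane(m,us[k],vs[k],h); print(n,round(r['score'],2),np.round(r['rect']),np.round(rect(P),4),'z',np.median(W[k,2]))
E
```

```text
clock: 2.72
ee_pos: [0.4606, 0.093, 0.1198]
ee_rot: [-0.652, 0.758, -0.0, 0.0]
wrist_force: [0.7, -0.4, 0.4]
grip_width: 0.0872
shift mm [ -1.   -0.2 106.3] roll -0.2 tcp [0.4606 0.093  0.1198] j [ 0.62  0.12 -0.58  0.   -0.87 -0.77] f [ 0.7 -0.4  0.4] w 0.0872 t 2.73
white_stone 0.77 [297. 134. 349. 256.] [4.6050e-01 9.2700e-02 3.5700e-02 9.3600e-02 8.1671e+01] z 0.02105907409038329
white_stone 0.69 [409. 246. 522. 288.] [0.3412 0.1734 0.0184 0.0185 4.3929] z 0.02101208551566501
```

View pics/w1.png

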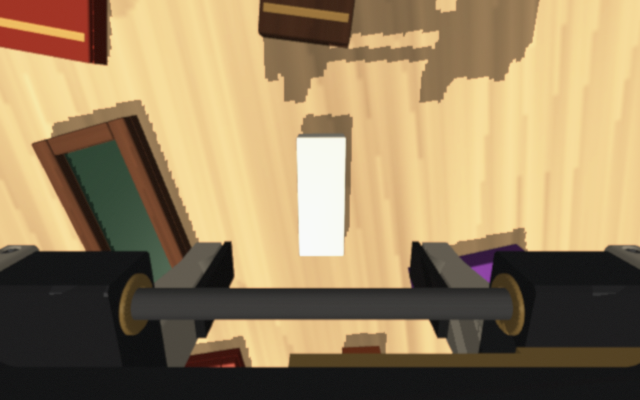

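The wrist view shows the white stone at (322,196), centred between the fingers, and its measurement agrees with the top camera to about 1 mm. Descend and grip the top 8 mm.

```bash
python3 -m handwheel '[[0,0,0.05,0],[0,0,0.095,0],[0,0,0.105,0],[0,0,0.106,0],[0,0,0.106,0]]' -1 15
python3 -m handwheel '[[0,0,0,0],[0,0,0,0],[0,0,0,0],[0,0,0,0],[0,0,0,0]]' 1 15
python3 -c "
from h import *
go((.461,.094),81.6,.0135)"
```

```text
clock: 3.45
ee_pos: [0.4618, 0.0935, 0.0152]
ee_rot: [-0.652, 0.758, -0.0, 0.001]
wrist_force: [0.3, 0.5, 0.2]
grip_width: 0.0877
clock: 4.08
ee_pos: [0.4617, 0.0935, 0.0152]
ee_rot: [-0.652, 0.758, -0.0, 0.001]
wrist_force: [0.0, 0.4, -0.5]
grip_width: 0.0433
shift mm [-0.4  0.8  1.7] roll -0.2 tcp [0.4617 0.0935 0.0152] j [ 0.62  0.28 -0.69  0.   -0.6  -0.77] f [ 0.   0.4 -0.5] w 0.0433 t 4.08
```

```bash
python3 -m handwheel '[[0,0,0.002,0]]' -0.1 15; python3 -m handwheel '[[0,0,0.001,0],[0,0,0.001,0],[0,0,0.001,0],[0,0,0.001,0]]' 1 15
python3 -c "
from h import *
go((.461,.094),81.6,.0125)"
```

```text
clock: 4.2
ee_pos: [0.4618, 0.0936, 0.0132]
ee_rot: [-0.652, 0.758, -0.0, 0.001]
wrist_force: [-0.7, 0.1, -0.1]
grip_width: 0.0467
clock: 4.7
ee_pos: [0.4617, 0.0935, 0.0121]
ee_rot: [-0.652, 0.758, -0.0, 0.001]
wrist_force: [0.0, 0.6, -2.4]
grip_width: 0.0356
shift mm [-0.3  0.8 -0.4] roll -0.2 tcp [0.4617 0.0935 0.0121] j [ 0.62  0.29 -0.69  0.   -0.59 -0.77] f [ 0.   0.6 -2.4] w 0.0356 t 4.7
```

```bash
python3 -m handwheel '[[0,0,-0.02,0],[0,0,-0.06,0],[0,0,-0.08,0],[0,0,-0.08,0]]'
python3 - <<'E'
from h import *
go((.5965,.302),91.7,.085)
E
```

```text
clock: 5.2
ee_pos: [0.4624, 0.094, 0.0934]
ee_rot: [-0.652, 0.758, -0.0, 0.003]
wrist_force: [0.3, -0.1, -2.2]
grip_width: 0.0361
shift mm [-225.6 -101.5    9.8] roll -10.3 tcp [0.4624 0.094  0.0934] j [ 0.62  0.16 -0.61  0.   -0.8  -0.77] f [ 0.3 -0.1 -2.2] w 0.0361 t 5.2
```

```bash
python3 -m handwheel '[[-0.05,-0.022,0.009,-5],[-0.1,-0.045,0.009,-10],[-0.15,-0.068,0.009,-10.3],[-0.2,-0.09,0.009,-10.3],[-0.2256,-0.1015,0.0095,-10.3],[-0.2256,-0.1015,0.0095,-10.3],[-0.2256,-0.1015,0.0095,-10.3]]'
python3 - <<'E'
from h import *
go((.5965,.302),91.7,.0225)
p,d=imaging.camera("wrist"); m=imaging.camera_model("wrist")
cv2.imwrite("pics/w2.png",p[:,:,::-1])
for n,h in [("white_stone",None),("red_box",.02)]:
    for r in models.cut_out("wrist",n)[:2]:
        vs,us=np.where(r['mask']); W=world(m,d,us,vs)
        if h is None: h=np.percentile(W[:,2],80); 
        k=abs(W[:,2]-h)<.004
        if k.sum()<10: continue
        P=plane(m,us[k],vs[k],h); print(n,round(r['score'],2),np.round(r['rect']),np.round(rect(P),4),'z',np.median(W[k,2]))
E
```

```text
clock: 6.08
ee_pos: [0.5954, 0.3011, 0.0835]
ee_rot: [0.717, -0.697, 0.0, -0.002]
wrist_force: [0.1, -1.3, -2.0]
grip_width: 0.0357
shift mm [-0.8 -1.  61. ] roll -0.0 tcp [0.5954 0.3011 0.0835] j [ 0.76  0.46 -0.18  0.   -0.93 -0.73] f [ 0.1 -1.3 -2. ] w 0.0357 t 6.08
white_stone 0.85 [284. 159. 364. 350.] [5.9510e-01 2.9930e-01 3.5600e-02 9.4400e-02 9.1824e+01] z 0.09311948183239836
```

View pics/w2.png

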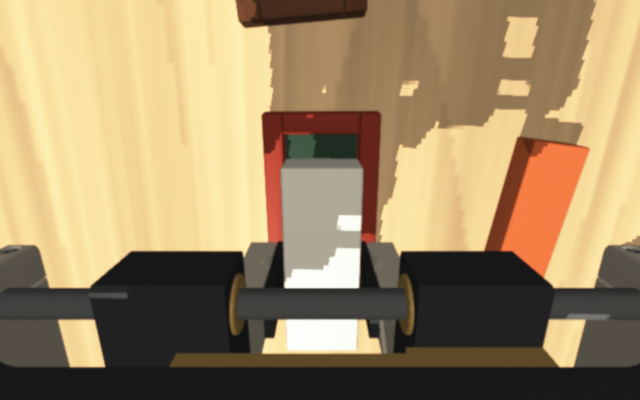

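The wrist view shows the white stone, bottom edge at row 159, level over the red box (rim at columns 263–381), and aligned with it. Lower.

```bash
python3 -m handwheel '[[-0.002,-0.001,0.02,0],[-0.002,-0.001,0.04,0],[-0.002,-0.001,0.05,0],[-0.002,-0.001,0.056,0],[-0.002,-0.001,0.059,0],[-0.002,-0.001,0.06,0]]'
python3 - <<'E'
from h import *
go((.5965,.302),91.7,.0225)
E
```

```text
clock: 6.98
ee_pos: [0.5974, 0.3034, 0.0255]
ee_rot: [0.717, -0.697, 0.001, -0.003]
wrist_force: [-0.2, -0.5, -1.3]
grip_width: 0.0356
shift mm [1.4 1.  2.9] roll -0.0 tcp [0.5974 0.3034 0.0255] j [ 0.76  0.52 -0.23  0.   -0.81 -0.73] f [-0.2 -0.5 -1.3] w 0.0356 t 6.97
```

```bash
python3 -m handwheel '[[0,0.001,0.002,0],[0,0.001,0.003,0],[0,0.001,0.004,0],[0,0.001,0.004,0]]'

```

```text
clock: 7.48
ee_pos: [0.5965, 0.3035, 0.022]
ee_rot: [0.717, -0.697, 0.001, -0.003]
wrist_force: [-1.6, -0.6, 2.8]
grip_width: 0.0359
```

Contact is felt (force z from −2 to +2.8 N) at the expected height. Release and rise.

```bash
python3 -m handwheel '[[0,0,0,0],[0,0,0,0],[0,0,0,0],[0,0,0,0]]' -0.4
python3 -m handwheel '[[0,0,-0.03,0],[0,0,-0.08,0],[0,0,-0.1,0],[0,0,-0.1,0]]' -1
python3 - <<'E'
from h import *
go((.454,.314),84.1,.12)
p,d=imaging.camera("wrist"); m=imaging.camera_model("wrist")
cv2.imwrite("pics/w3.png",p[:,:,::-1])
for n,h in [("white_stone",.032),("red_box",.02),("orange_stone",.022)]:
    for r in models.cut_out("wrist",n)[:2]:
        vs,us=np.where(r['mask']); W=world(m,d,us,vs)
        k=abs(W[:,2]-h)<.004
        if k.sum()<10: continue
        P=plane(m,us[k],vs[k],h); print(n,round(r['score'],2),np.round(r['rect']),np.round(rect(P),4),'z',np.median(W[k,2]))
E
```

```text
clock: 7.98
ee_pos: [0.5965, 0.3035, 0.0219]
ee_rot: [0.717, -0.697, 0.001, -0.003]
wrist_force: [-0.1, 0.2, 0.7]
grip_width: 0.061
clock: 8.48
ee_pos: [0.5969, 0.3039, 0.1242]
ee_rot: [0.718, -0.697, 0.001, -0.005]
wrist_force: [-0.1, 0.3, -0.0]
grip_width: 0.0873
shift mm [-14.3 142.6   3. ] roll 7.6 tcp [0.5969 0.3039 0.1242] j [ 0.76  0.42 -0.14  0.   -1.   -0.73] f [-0.1  0.3 -0. ] w 0.0873 t 8.47
white_stone 0.62 [300. 133. 349. 260.] [5.95000e-01 3.01300e-01 3.54000e-02 9.25000e-02 9.18008e+01] z 0.02936806997168262
red_box 0.88 [273. 102. 379. 272.] [5.94200e-01 3.00000e-01 7.27000e-02 1.30900e-01 9.20424e+01] z 0.017337867338218054
orange_stone 0.75 [460. 127. 555. 280.] [4.54000e-01 3.09300e-01 3.64000e-02 1.22900e-01 8.44737e+01] z 0.019651171012293064
orange_stone 0.64 [575. 217. 640. 250.] [ 0.363   0.3288  0.0183  0.0366 11.0102] z 0.019717912020986026
```

View pics/w3.png

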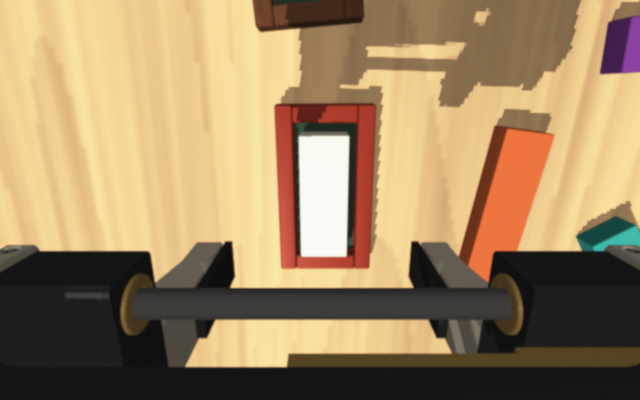

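The white stone lies inside the red recess (picture 300–349, 133–260), flat and about 2 mm off the box centre. Next is the orange stone, with a narrower opening because of the turquoise block nearby.

```bash
python3 -m handwheel '[[-0.004,0.05,0.003,3],[-0.01,0.1,0.003,7.6],[-0.0143,0.1425,0.003,7.6],[-0.0143,0.1425,0.003,7.6],[-0.0143,0.1425,0.003,7.6]]' -0.6
python3 - <<'E'
from h import *
go((.454,.314),84.1,.0125)
p,d=imaging.camera("wrist"); m=imaging.camera_model("wrist")
cv2.imwrite("pics/w4.png",p[:,:,::-1])
for n,h in [("orange_stone",.022)]:
    for r in models.cut_out("wrist",n)[:2]:
        vs,us=np.where(r['mask']); W=world(m,d,us,vs)
        k=abs(W[:,2]-h)<.004
        if k.sum()<10: continue
        P=plane(m,us[k],vs[k],h); print(n,round(r['score'],2),np.round(r['rect']),np.round(rect(P),4),'z',np.median(W[k,2]))
E
```

```text
clock: 9.3
ee_pos: [0.4526, 0.313, 0.1168]
ee_rot: [-0.67, 0.742, -0.001, 0.002]
wrist_force: [0.6, 0.5, 0.9]
grip_width: 0.0703
shift mm [ -0.9  -1.  104.3] roll 0.0 tcp [0.4526 0.313  0.1168] j [ 0.96  0.25 -0.42  0.   -0.9  -1.07] f [0.6 0.5 0.9] w 0.0703 t 9.3
orange_stone 0.84 [293. 112. 346. 277.] [4.53400e-01 3.13200e-01 3.57000e-02 1.28600e-01 8.43773e+01] z 0.02097408285080099
orange_stone 0.84 [417. 188. 503. 270.] [3.490000e-01 3.518000e-01 3.560000e-02 5.950000e-02 1.237067e+02] z 0.020957510648919434
```

View pics/w4.png

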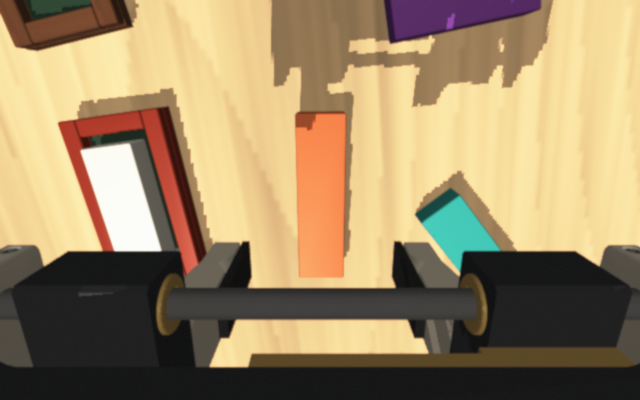

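The orange stone (293–346, 112–277) is centred between the fingers, with turquoise off to the right and clear. Descend to a TCP height of about 12.5 mm.

```bash
python3 -m handwheel '[[0,0,0.05,0],[-0.001,-0.001,0.09,0],[-0.001,-0.001,0.102,0],[-0.001,-0.001,0.104,0],[-0.001,-0.001,0.105,0]]' -0.6 20
python3 - <<'E'
from h import *
go((.454,.3137),84.2,.0122)
E
```

```text
clock: 10.02
ee_pos: [0.4554, 0.3146, 0.0128]
ee_rot: [-0.67, 0.743, -0.0, 0.003]
wrist_force: [0.3, 0.5, 1.4]
grip_width: 0.0703
shift mm [1.  1.3 0.6] roll -0.1 tcp [0.4554 0.3146 0.0128] j [ 0.96  0.39 -0.51  0.   -0.66 -1.07] f [0.3 0.5 1.4] w 0.0703 t 10.03
```

```bash
python3 -m handwheel '[[0,0.001,0.0005,0],[0,0.001,0.0005,0],[0,0.001,0.0005,0],[0,0.001,0.0005,0],[0,0.001,0.0005,0],[0,0.001,0.0005,0]]' 1 20
python3 -m handwheel '[[0,0,-0.02,0],[0,0,-0.06,0],[0,0,-0.08,0],[0,0,-0.08,0]]'
python3 - <<'E'
from h import *
go((.619,.0985),96.5,.088)
p,d=imaging.camera("top"); m=imaging.camera_model("top")
for n,h in [("walnut_box",.02),("red_box",.02),("walnut_lid",.021),("red_lid",.021)]:
    for r in models.cut_out("top",n)[:2]:
        vs,us=np.where(r['mask']); W=world(m,d,us,vs)
        k=abs(W[:,2]-h)<.004
        if k.sum()<10: continue
        P=plane(m,us[k],vs[k],h); print(n,round(r['score'],2),np.round(r['rect']),np.round(rect(P),4),'z',np.median(W[k,2]))
E
```

```text
clock: 10.78
ee_pos: [0.4544, 0.3147, 0.0125]
ee_rot: [-0.67, 0.743, -0.0, 0.003]
wrist_force: [-2.6, 0.5, 4.4]
grip_width: 0.0357
clock: 11.28
ee_pos: [0.4544, 0.3151, 0.0934]
ee_rot: [-0.67, 0.743, -0.0, 0.004]
wrist_force: [-0.6, -0.4, -3.2]
grip_width: 0.0355
shift mm [ 198.4 -186.1    5.3] roll -12.4 tcp [0.4544 0.3151 0.0934] j [ 0.96  0.28 -0.44  0.   -0.84 -1.07] f [-0.6 -0.4 -3.2] w 0.0355 t 11.28
walnut_box 0.67 [271. 162. 336. 203.] [6.19100e-01 9.89000e-02 7.44000e-02 1.67400e-01 9.64188e+01] z 0.019751445524646687
red_box 0.59 [202. 174. 256. 206.] [5.94900e-01 3.00600e-01 7.34000e-02 1.29300e-01 9.19736e+01] z 0.020001498902311315
walnut_lid 0.89 [344. 234. 410. 270.] [ 4.35400e-01 -9.40000e-02  6.18000e-02  1.55200e-01  7.45703e+01] z 0.02079203983547053
red_lid 0.63 [356. 165. 400. 203.] [ 6.11900e-01 -9.26000e-02  6.22000e-02  1.20500e-01  7.09562e+01] z 0.0207006980381694
```

```bash
python3 -m handwheel '[[0.04,-0.037,0.005,-6],[0.08,-0.075,0.005,-12],[0.12,-0.112,0.005,-12.4],[0.16,-0.15,0.005,-12.4],[0.19,-0.178,0.005,-12.4],[0.1974,-0.186,0.005,-12.4],[0.1974,-0.186,0.005,-12.4],[0.1974,-0.186,0.005,-12.4]]'
python3 - <<'E'
from h import *
go((.6195,.0995),96.5,.0225)
p,d=imaging.camera("wrist"); m=imaging.camera_model("wrist")
cv2.imwrite("pics/w5.png",p[:,:,::-1])
for n,h in [("orange_stone",None)]:
    for r in models.cut_out("wrist",n)[:1]:
        vs,us=np.where(r['mask']); W=world(m,d,us,vs)
        if h is None: h=np.percentile(W[:,2],80); 
        k=abs(W[:,2]-h)<.004
        P=plane(m,us[k],vs[k],h); print(n,round(r['score'],2),np.round(r['rect']),np.round(rect(P),4),'z',np.median(W[k,2]))
E
```

```text
clock: 12.52
ee_pos: [0.6172, 0.0989, 0.0858]
ee_rot: [0.746, -0.666, 0.001, -0.001]
wrist_force: [-0.7, -0.7, -2.4]
grip_width: 0.036
shift mm [-0.3 -2.2 63.3] roll -0.0 tcp [0.6172 0.0989 0.0858] j [ 0.47  0.4  -0.28  0.   -0.89 -0.36] f [-0.7 -0.7 -2.4] w 0.036 t 12.53
orange_stone 0.75 [278. 123. 367. 353.] [6.17800e-01 9.02000e-02 3.58000e-02 1.14800e-01 9.67719e+01] z 0.09458996421687335
```

View pics/w5.png

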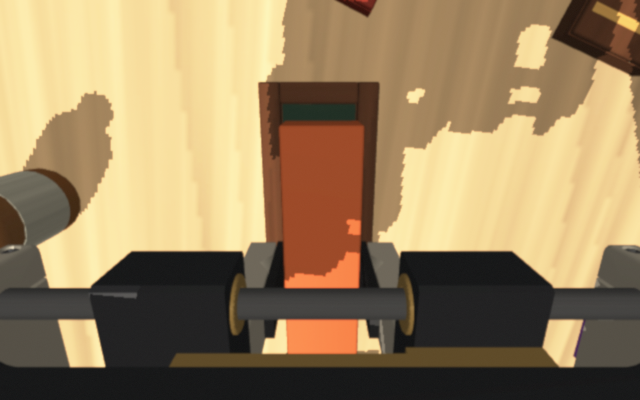

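The orange stone (278–367, from row 123) hangs level over the walnut recess and is aligned. Lower.

```bash
python3 -m handwheel '[[0,-0.001,0.02,0],[0,-0.001,0.04,0],[0,-0.001,0.05,0],[0,-0.001,0.056,0],[0,-0.001,0.059,0],[0,-0.001,0.06,0]]'
python3 - <<'E'
from h import *
go((.6195,.0995),96.5,.0225)
E
```

```text
clock: 13.38
ee_pos: [0.6188, 0.0996, 0.0266]
ee_rot: [0.746, -0.666, 0.001, -0.002]
wrist_force: [0.0, -0.1, -2.4]
grip_width: 0.0358
shift mm [ 0.2 -0.6  4.1] roll 0.0 tcp [0.6188 0.0996 0.0266] j [ 0.47  0.47 -0.33  0.   -0.77 -0.36] f [ 0.  -0.1 -2.4] w 0.0358 t 13.38
```

```bash
python3 -m handwheel '[[0,-0.0005,0.002,0],[0,-0.0005,0.003,0],[0,-0.0005,0.004,0],[0,-0.0005,0.0045,0],[0,-0.0005,0.0045,0]]'

```

```text
clock: 14.0
ee_pos: [0.6194, 0.0997, 0.0225]
ee_rot: [0.746, -0.666, 0.001, -0.002]
wrist_force: [-1.9, 0.2, 2.4]
grip_width: 0.0355
```

```bash
python3 -m handwheel '[[0,0,0,0],[0,0,0,0],[0,0,0,0],[0,0,0,0]]' -0.4
python3 -m handwheel '[[0,0,-0.03,0],[0,0,-0.08,0],[0,0,-0.1,0],[0,0,-0.1,0]]' -1
python3 - <<'E'
from h import *
go((.4354,-.094),74.6,.12)
p,d=imaging.camera("wrist"); m=imaging.camera_model("wrist")
cv2.imwrite("pics/w6.png",p[:,:,::-1])
for n,h in [("orange_stone",.032),("walnut_box",.02)]:
    for r in models.cut_out("wrist",n)[:1]:
        vs,us=np.where(r['mask']); W=world(m,d,us,vs)
        k=abs(W[:,2]-h)<.004
        if k.sum()<10: continue
        P=plane(m,us[k],vs[k],h); print(n,round(r['score'],2),np.round(r['rect']),np.round(rect(P),4),'z',np.median(W[k,2]))
E
```

```text
clock: 14.5
ee_pos: [0.6195, 0.0997, 0.0225]
ee_rot: [0.746, -0.666, 0.001, -0.002]
wrist_force: [-0.1, 0.9, 0.5]
grip_width: 0.0608
clock: 15.0
ee_pos: [0.6202, 0.1, 0.1246]
ee_rot: [0.746, -0.665, 0.002, -0.004]
wrist_force: [-0.2, 0.4, -0.1]
grip_width: 0.0871
shift mm [171.6 205.7   2.6] roll 22.0 tcp [0.6202 0.1    0.1246] j [ 0.47  0.36 -0.24  0.   -0.97 -0.36] f [-0.2  0.4 -0.1] w 0.0871 t 15.0
orange_stone 0.67 [297. 104. 353. 279.] [6.18000e-01 9.73000e-02 3.55000e-02 1.27800e-01 9.67732e+01] z 0.029449649840732218
walnut_box 0.89 [272.  81. 378. 289.] [6.18000e-01 9.68000e-02 7.28000e-02 1.63600e-01 9.65313e+01] z 0.017425789897769644
```

View pics/w6.png

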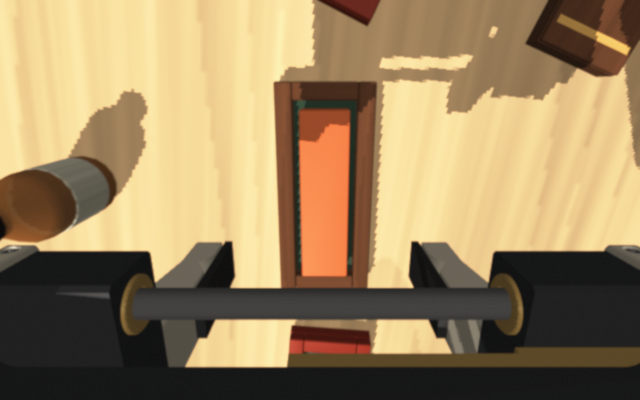

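The orange stone lies centred in the walnut recess (297–353, 104–279). Now the walnut lid.

```bash
python3 -m handwheel '[[0.034,0.041,0.002,7],[0.069,0.082,0.002,14],[0.103,0.123,0.002,21],[0.137,0.164,0.002,22],[0.16,0.192,0.002,22],[0.1716,0.2057,0.0026,22],[0.1716,0.2057,0.0026,22],[0.1716,0.2057,0.0026,22]]' -1
python3 - <<'E'
from h import *
p,d=imaging.camera("wrist"); m=imaging.camera_model("wrist")
cv2.imwrite("pics/w7.png",p[:,:,::-1])
for n,h in [("walnut_lid",.021)]:
    for r in models.cut_out("wrist",n)[:1]:
        vs,us=np.where(r['mask']); W=world(m,d,us,vs)
        k=abs(W[:,2]-h)<.004
        if k.sum()<10: continue
        P=plane(m,us[k],vs[k],h); print(n,round(r['score'],2),np.round(r['rect']),np.round(rect(P),4),'z',np.median(W[k,2]))
go((.4354,-.094),74.6,.006)
E
```

```text
clock: 16.15
ee_pos: [0.4345, -0.0942, 0.1181]
ee_rot: [-0.606, 0.796, -0.0, 0.001]
wrist_force: [1.6, 0.1, 0.1]
grip_width: 0.0877
walnut_lid 0.55 [278.  91. 368. 286.] [ 4.34600e-01 -9.55000e-02  6.14000e-02  1.53100e-01  7.47032e+01] z 0.02004904431217503
shift mm [-1.00e-01 -8.00e-01  1.12e+02] roll -0.0 tcp [ 0.4344 -0.094   0.118 ] j [ 0.23  0.08 -0.63 -0.   -0.86 -0.5 ] f [-0.1  0.9 -0.2] w 0.0874 t 16.25
```

View pics/w7.png

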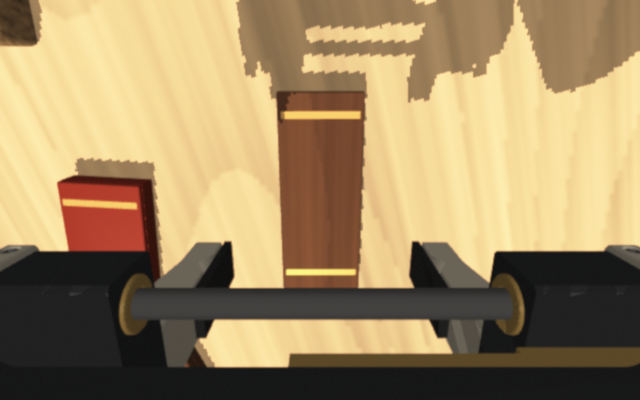

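The walnut lid (278–368, 91–286), with brass strips, sits centred between the fingers. Descend and grip.

```bash
python3 -m handwheel '[[0,0,0.05,0],[0,0,0.095,0],[0,0,0.108,0],[0,0,0.111,0],[0,0,0.112,0],[0,0,0.112,0]]' -1 15
python3 -m handwheel '[[0,0,0,0],[0,0,0,0],[0,0,0,0],[0,0,0,0],[0,0,0,0]]' 1 15
python3 - <<'E'
from h import *
go((.4354,-.094),74.6,.006)
E
```

```text
clock: 17.0
ee_pos: [0.4356, -0.0937, 0.0071]
ee_rot: [-0.606, 0.795, -0.001, 0.002]
wrist_force: [-0.6, 0.0, 0.5]
grip_width: 0.0874
clock: 17.62
ee_pos: [0.4357, -0.0937, 0.0074]
ee_rot: [-0.606, 0.795, -0.001, 0.002]
wrist_force: [-1.4, 0.4, 6.1]
grip_width: 0.0614
shift mm [0.4 0.2 1.3] roll -0.0 tcp [ 0.4357 -0.0937  0.0074] j [ 0.23  0.26 -0.75 -0.   -0.55 -0.5 ] f [-1.4  0.4  6.1] w 0.0614 t 17.62
```

```bash
python3 -m handwheel '[[0,0,-0.02,0],[0,0,-0.06,0],[0,0,-0.09,0],[0,0,-0.09,0]]'
python3 - <<'E'
from h import *
go((.619,.099),96.5,.095)
E
```

```text
clock: 18.12
ee_pos: [0.4367, -0.0936, 0.0993]
ee_rot: [-0.606, 0.795, -0.002, 0.004]
wrist_force: [-0.6, 0.8, -1.4]
grip_width: 0.0616
shift mm [-234.  -124.6    6.4] roll -21.9 tcp [ 0.4367 -0.0936  0.0993] j [ 0.23  0.11 -0.65 -0.   -0.8  -0.5 ] f [-0.6  0.8 -1.4] w 0.0616 t 18.12
```

```bash
python3 -m handwheel '[[-0.04,-0.021,0.005,-6],[-0.08,-0.043,0.005,-12],[-0.12,-0.064,0.005,-18],[-0.16,-0.085,0.005,-21.9],[-0.2,-0.107,0.005,-21.9],[-0.234,-0.1246,0.006,-21.9],[-0.234,-0.1246,0.006,-21.9],[-0.234,-0.1246,0.006,-21.9]]'
python3 - <<'E'
from h import *
go((.619,.099),96.5,.0275)
p,d=imaging.camera("wrist"); m=imaging.camera_model("wrist")
cv2.imwrite("pics/w8.png",p[:,:,::-1])
for n,h in [("walnut_lid",None)]:
    for r in models.cut_out("wrist",n)[:1]:
        vs,us=np.where(r['mask']); W=world(m,d,us,vs)
        h=np.percentile(W[:,2],70); k=abs(W[:,2]-h)<.004
        P=plane(m,us[k],vs[k],h); print(n,round(r['score'],2),np.round(r['rect']),np.round(rect(P),4),'z',np.median(W[k,2]))
E
```

```text
clock: 19.12
ee_pos: [0.6178, 0.0985, 0.0938]
ee_rot: [0.746, -0.666, 0.002, -0.003]
wrist_force: [0.3, 0.8, -0.5]
grip_width: 0.0618
shift mm [-0.3 -0.8 66.3] roll 0.0 tcp [0.6178 0.0985 0.0938] j [ 0.47  0.39 -0.27  0.   -0.9  -0.36] f [ 0.3  0.8 -0.5] w 0.0618 t 19.12
walnut_lid 0.73 [244.  90. 402. 351.] [6.19600e-01 8.14000e-02 6.16000e-02 1.24200e-01 9.65729e+01] z 0.10693343468940612
```

View pics/w8.png

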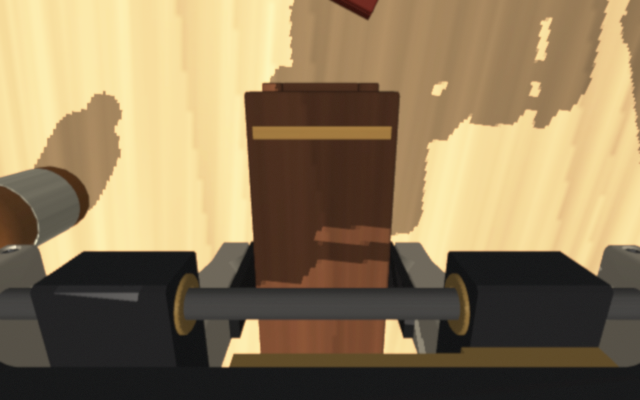

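The lid hangs level (244–402 wide) over the walnut base, with the base end just showing at row 87. Lower.

```bash
python3 -m handwheel '[[-0.001,0,0.02,0],[-0.001,0,0.04,0],[-0.001,0,0.052,0],[-0.001,0,0.058,0],[-0.001,0,0.061,0],[-0.001,0,0.0625,0]]'
python3 - <<'E'
from h import *
go((.619,.0995),96.5,.0274)
E
```

```text
clock: 19.98
ee_pos: [0.6187, 0.0994, 0.0326]
ee_rot: [0.746, -0.666, 0.003, -0.004]
wrist_force: [-0.0, -0.4, -0.4]
grip_width: 0.0618
shift mm [-0.1 -0.3  5.2] roll -0.0 tcp [0.6187 0.0994 0.0326] j [ 0.47  0.46 -0.33  0.   -0.78 -0.36] f [-0.  -0.4 -0.4] w 0.0618 t 19.98
```

```bash
python3 -m handwheel '[[0,0,0.002,0],[0,0,0.004,0],[0,0,0.005,0],[0,0,0.0055,0],[0,0,0.0055,0]]'

```

```text
clock: 20.6
ee_pos: [0.6188, 0.0994, 0.0275]
ee_rot: [0.746, -0.666, 0.003, -0.004]
wrist_force: [-2.0, 0.7, 4.3]
grip_width: 0.062
```

Contact at the expected height (27.5 mm). Release and rise.

```bash
python3 -m handwheel '[[0,0,0,0],[0,0,0,0],[0,0,0,0],[0,0,0,0]]' -0.85
python3 -m handwheel '[[0,0,-0.03,0],[0,0,-0.08,0],[0,0,-0.1,0],[0,0,-0.1,0]]' -1
python3 - <<'E'
from h import *
go((.6125,-.093),71.1,.12)
p,d=imaging.camera("wrist"); m=imaging.camera_model("wrist")
cv2.imwrite("pics/w9.png",p[:,:,::-1])
for n,h in [("walnut_lid",.041),("walnut_box",.02)]:
    for r in models.cut_out("wrist",n)[:1]:
        vs,us=np.where(r['mask']); W=world(m,d,us,vs)
        k=abs(W[:,2]-h)<.004
        if k.sum()<10: continue
        P=plane(m,us[k],vs[k],h); print(n,round(r['score'],2),np.round(r['rect']),np.round(rect(P),4),'z',np.median(W[k,2]))
E
```

```text
clock: 21.1
ee_pos: [0.6187, 0.0994, 0.0274]
ee_rot: [0.746, -0.666, 0.003, -0.004]
wrist_force: [0.0, -0.1, -0.3]
grip_width: 0.0808
clock: 21.6
ee_pos: [0.619, 0.0996, 0.1295]
ee_rot: [0.746, -0.666, 0.003, -0.005]
wrist_force: [-0.7, -0.4, -0.3]
grip_width: 0.0877
shift mm [190.7  28.3   8.8] roll 25.4 tcp [0.619  0.0996 0.1295] j [ 0.47  0.35 -0.24  0.   -0.97 -0.36] f [-0.7 -0.4 -0.3] w 0.0877 t 21.6
walnut_lid 0.55 [280.  86. 371. 290.] [6.17700e-01 9.42000e-02 6.10000e-02 1.48400e-01 9.66017e+01] z 0.03847227485530308
walnut_box 0.59 [273.  82. 379. 288.] [6.1790e-01 9.7400e-02 7.2900e-02 1.6530e-01 9.6507e+01] z 0.017331826542502482
```

View pics/w9.png

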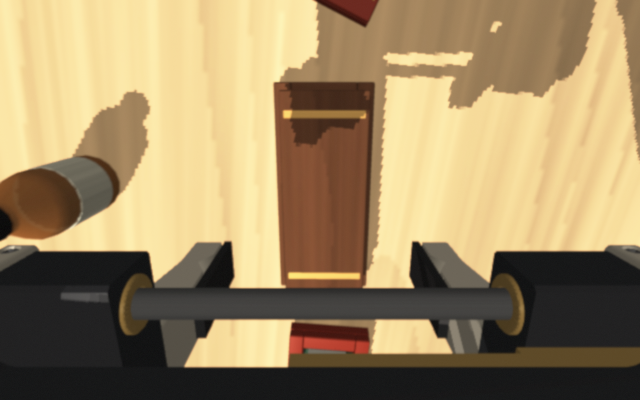

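The walnut lid (280–371, 86–290) is seated square on its base. Its far end is hidden behind the gripper bar, which explains the short measured length. Now the red lid.

```bash
python3 -m handwheel '[[0.04,0.006,0.005,7],[0.09,0.013,0.007,14],[0.14,0.021,0.008,21],[0.18,0.027,0.0085,25.4],[0.1907,0.0283,0.0088,25.4],[0.1907,0.0283,0.0088,25.4],[0.1907,0.0283,0.0088,25.4]]' -1
python3 - <<'E'
from h import *
p,d=imaging.camera("wrist"); m=imaging.camera_model("wrist")
cv2.imwrite("pics/w10.png",p[:,:,::-1])
for n,h in [("red_lid",.021)]:
    for r in models.cut_out("wrist",n)[:1]:
        vs,us=np.where(r['mask']); W=world(m,d,us,vs)
        k=abs(W[:,2]-h)<.004
        if k.sum()<10: continue
        P=plane(m,us[k],vs[k],h); print(n,round(r['score'],2),np.round(r['rect']),np.round(rect(P),4),'z',np.median(W[k,2]))
go((.6125,-.093),71.1,.006)
E
```

```text
clock: 22.62
ee_pos: [0.6106, -0.0928, 0.1168]
ee_rot: [-0.582, 0.813, -0.001, 0.003]
wrist_force: [0.1, -0.5, 0.1]
grip_width: 0.0877
red_lid 0.94 [276. 115. 363. 272.] [ 6.12400e-01 -9.37000e-02  6.14000e-02  1.19600e-01  7.14629e+01] z 0.020236359012060043
shift mm [  0.3  -1.1 111.1] roll 0.1 tcp [ 0.6108 -0.0925  0.1171] j [ 0.17  0.35 -0.27 -0.   -0.95 -0.49] f [-0.5 -1.  -0.9] w 0.0877 t 22.73
```

View pics/w10.png

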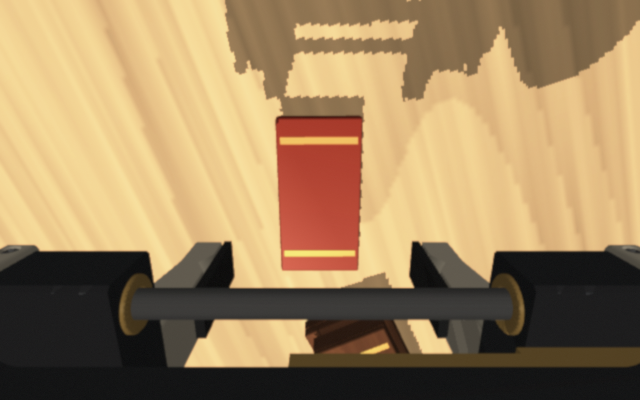

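The red lid (276–363, 115–272) is centred between the fingers. Descend and grip.

```bash
python3 -m handwheel '[[0,0,0.05,0],[0,-0.0005,0.095,0],[0,-0.0005,0.107,0],[0,-0.0005,0.11,0],[0,-0.0005,0.1115,0],[0,-0.0005,0.1115,0]]' -1 15
python3 -m handwheel '[[0,0,0,0],[0,0,0,0],[0,0,0,0],[0,0,0,0],[0,0,0,0]]' 1 15
python3 -m handwheel '[[0,0,-0.02,0],[0,0,-0.06,0],[0,0,-0.12,0],[0,0,-0.12,0],[0,0,-0.12,0]]'
python3 - <<'E'
from h import *
go((.5955,.302),91.8,.12)
E
```

```text
clock: 23.48
ee_pos: [0.613, -0.0923, 0.0071]
ee_rot: [-0.582, 0.813, -0.002, 0.004]
wrist_force: [-0.6, -0.7, -0.0]
grip_width: 0.0876
clock: 24.1
ee_pos: [0.6131, -0.0924, 0.0073]
ee_rot: [-0.582, 0.813, -0.002, 0.004]
wrist_force: [-1.0, 0.2, 3.9]
grip_width: 0.062
clock: 24.72
ee_pos: [0.6115, -0.0925, 0.127]
ee_rot: [-0.582, 0.813, -0.002, 0.005]
wrist_force: [-0.0, 0.1, -1.7]
grip_width: 0.0619
shift mm [-368.1  142.6    7.8] roll -20.6 tcp [ 0.6115 -0.0925  0.127 ] j [ 0.16  0.34 -0.26 -0.   -0.96 -0.49] f [-0.   0.1 -1.7] w 0.0619 t 24.73
```

```bash
python3 -m handwheel '[[-0.05,0.0194,0.003,-4],[-0.1,0.0387,0.004,-8],[-0.15,0.0581,0.005,-12],[-0.2,0.0775,0.006,-16],[-0.25,0.0968,0.007,-20],[-0.3,0.1162,0.0078,-20.6],[-0.35,0.1356,0.0078,-20.6],[-0.3681,0.1426,0.0078,-20.6],[-0.3681,0.1426,0.0078,-20.6],[-0.3681,0.1426,0.0078,-20.6]]'
python3 - <<'E'
from h import *
go((.5955,.302),91.8,.0275)
p,d=imaging.camera("wrist"); m=imaging.camera_model("wrist")
cv2.imwrite("pics/w11.png",p[:,:,::-1])
for n,h in [("red_lid",None)]:
    for r in models.cut_out("wrist",n)[:1]:
        vs,us=np.where(r['mask']); W=world(m,d,us,vs)
        h=np.percentile(W[:,2],70); k=abs(W[:,2]-h)<.004
        P=plane(m,us[k],vs[k],h); print(n,round(r['score'],2),np.round(r['rect']),np.round(rect(P),4),'z',np.median(W[k,2]))
p,d=imaging.camera("top"); cv2.imwrite("pics/t11.png",p[:,:,::-1])
E
```

```text
clock: 25.98
ee_pos: [0.595, 0.3007, 0.1189]
ee_rot: [0.718, -0.696, 0.002, -0.003]
wrist_force: [-0.0, 0.1, -0.8]
grip_width: 0.0618
shift mm [-1.2  0.2 91.4] roll -0.1 tcp [0.595  0.3007 0.1189] j [ 0.76  0.42 -0.15  0.01 -0.99 -0.74] f [-0.   0.1 -0.8] w 0.0618 t 25.98
red_lid 0.76 [248. 131. 398. 352.] [5.9510e-01 2.9200e-01 6.1300e-02 1.0700e-01 9.1907e+01] z 0.1320578072056356
```

View pics/w11.png

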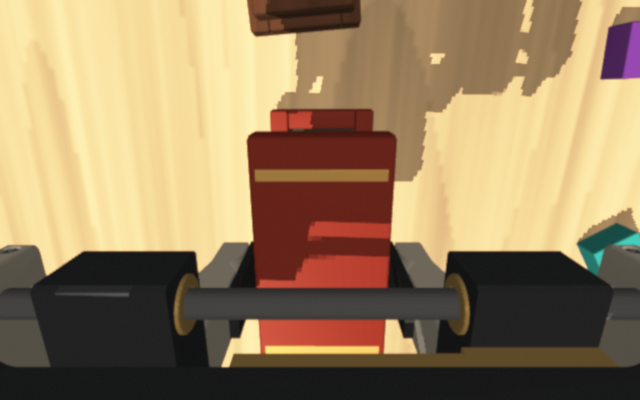

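The red lid (248–398) is level over the red base, whose end shows at row 110. Lower in two stages.

```bash
python3 -m handwheel '[[-0.0012,0.001,0.03,0],[-0.0012,0.001,0.06,0],[-0.0012,0.001,0.076,0],[-0.0012,0.001,0.083,0],[-0.0012,0.001,0.086,0],[-0.0012,0.001,0.0865,0]]'
python3 - <<'E'
from h import *
go((.5957,.3023),91.8,.0273)
E
```

```text
clock: 26.88
ee_pos: [0.5957, 0.3023, 0.0341]
ee_rot: [0.717, -0.697, 0.003, -0.005]
wrist_force: [-0.1, 0.3, -0.4]
grip_width: 0.0618
shift mm [-0.   0.1  6.8] roll -0.1 tcp [0.5957 0.3023 0.0341] j [ 0.76  0.51 -0.23  0.01 -0.82 -0.74] f [-0.1  0.3 -0.4] w 0.0618 t 26.88
```

```bash
python3 -m handwheel '[[0,0,0.002,0],[0,0,0.004,0],[0,0,0.006,0],[0,0,0.007,0],[0,0,0.0072,0],[0,0,0.0072,0]]'

```

```text
clock: 27.62
ee_pos: [0.5958, 0.3023, 0.0274]
ee_rot: [0.717, -0.697, 0.003, -0.005]
wrist_force: [-2.9, -1.4, 5.3]
grip_width: 0.062
```

```bash
python3 -m handwheel '[[0,0,0,0],[0,0,0,0],[0,0,0,0],[0,0,0,0]]' -0.85
python3 -m handwheel '[[0,0,-0.03,0],[0,0,-0.08,0],[0,0,-0.13,0],[0,0.05,-0.15,0],[0,0.1,-0.15,0],[0,0.1,-0.15,0]]' -1
python3 - <<'E'
from h import *
go((.5,.3),91.8,.15)
p,d=imaging.camera("top"); m=imaging.camera_model("top")
cv2.imwrite("pics/t12.png",cv2.resize(p[140:320,150:500,::-1],None,fx=2.2,fy=2.2,interpolation=cv2.INTER_CUBIC))
for n,h in [("walnut_lid",.041),("walnut_box",.02),("red_lid",.041),("red_box",.02),("cork_block",.035),("sanding_block",.024),("oil_bottle",.11)]:
    for r in models.cut_out("top",n)[:2]:
        vs,us=np.where(r['mask']); W=world(m,d,us,vs)
        k=abs(W[:,2]-h)<.005
        if k.sum()<10: continue
        P=plane(m,us[k],vs[k],h); print(n,round(r['score'],2),np.round(r['rect']),np.round(rect(P),4),'z',np.median(W[k,2]), np.ptp(W[k,2]))
E
```

```text
clock: 28.12
ee_pos: [0.5958, 0.3022, 0.0272]
ee_rot: [0.717, -0.697, 0.003, -0.004]
wrist_force: [0.6, -0.5, 0.3]
grip_width: 0.0811
clock: 28.88
ee_pos: [0.4917, 0.2986, 0.1772]
ee_rot: [0.718, -0.696, 0.002, -0.005]
wrist_force: [0.7, 0.8, -0.1]
grip_width: 0.0876
shift mm [-1.1 -8.  27.3] roll -0.0 tcp [0.4917 0.2986 0.1772] j [ 0.89  0.23 -0.29  0.01 -1.04 -0.86] f [ 0.7  0.8 -0.1] w 0.0876 t 28.88
walnut_lid 0.78 [276. 167. 334. 194.] [6.18400e-01 9.73000e-02 6.30000e-02 1.52900e-01 9.63321e+01] z 0.040798596338303246 0.009373888046905518
walnut_box 0.57 [276. 188. 338. 196.] [5.85300e-01 9.05000e-02 6.60000e-03 1.57400e-01 9.74995e+01] z 0.019553461496168885 0.00788703204364257
red_lid 0.93 [214. 176. 249. 205.] [5.95400e-01 2.87300e-01 6.11000e-02 9.60000e-02 8.99743e+01] z 0.041063265974988085 0.009466729314026354
red_box 0.48 [210. 174. 255. 206.] [5.718000e-01 2.736000e-01 5.870000e-02 1.260000e-01 1.243338e+02] z 0.01972723427413343 0.008755460849951414
cork_block 0.6 [437. 167. 485. 200.] [ 6.13700e-01 -3.12300e-01  6.00000e-02  1.09600e-01  7.39391e+01] z 0.03427127693114412 0.009672676240447573
sanding_block 0.92 [435. 237. 489. 264.] [ 4.350000e-01 -3.014000e-01  4.170000e-02  1.248000e-01  1.098928e+02] z 0.02340872307624916 0.009210349230882015
oil_bottle 0.67 [287.  95. 306. 124.] [8.115000e-01 1.162000e-01 2.030000e-02 2.180000e-02 1.368724e+02] z 0.10991155472775108 0.007400464370760432
```

View pics/t12.png

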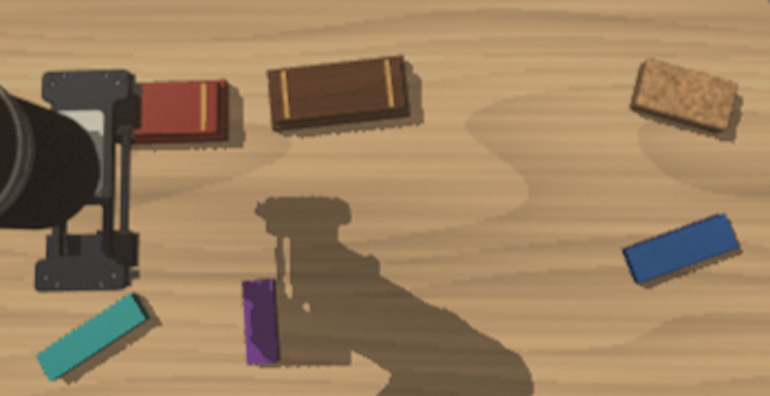

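The walnut box is closed and the bystanders haven't moved. The gripper hides the left part of the red box (crop 135–230, 80–145), so I'll move aside and check again.

```bash
python3 -m handwheel '[[0.06,0,-0.02,0],[0.12,0,-0.02,0],[0.18,0.02,-0.02,0],[0.24,0.02,-0.02,0],[0.3,0.02,-0.02,0],[0.36,0.02,-0.02,0],[0.4,0.02,-0.02,0],[0.4,0.02,-0.02,0]]' -1
python3 - <<'E'
from h import *
p,d=imaging.camera("top"); m=imaging.camera_model("top")
cv2.imwrite("pics/t13.png",cv2.resize(p[150:220,190:350,::-1],None,fx=5,fy=5,interpolation=cv2.INTER_CUBIC))
for n in ["walnut_lid","red_lid"]:
    for r in models.cut_out("top",n)[:1]:
        u0,v0,u1,v1=np.round(r['rect']).astype(int); vv,uu=np.mgrid[v0-8:v1+8,u0-8:u1+8]; vs,us=vv.ravel(),uu.ravel(); W=world(m,d,us,vs)
        for h,nm in [(.041,'lid'),(.02,'base+rim')]:
            k=(abs(W[:,2]-h)<.004) if h>.03 else (W[:,2]>.017)
            P=W[k]; print(n,nm,round(r['score'],2),np.round(rect(P),4),'z',np.median(W[k,2]))
        k=abs(W[:,2]-.041)<.004; A=np.c_[W[k,:2],np.ones(k.sum())]; print('tilt',np.linalg.lstsq(A,W[k,2],rcond=None)[0][:2])
E
```

```text
clock: 30.28
ee_pos: [0.4861, -0.1043, 0.1943]
ee_rot: [0.716, -0.698, 0.003, -0.004]
wrist_force: [-0.3, 0.3, 0.2]
grip_width: 0.0878
walnut_lid lid 0.87 [6.21500e-01 9.88000e-02 5.76000e-02 1.55900e-01 9.64832e+01] z 0.0408880622961507
walnut_lid base+rim 0.87 [0.54   0.0908 0.1673 0.2357 5.7865] z 0.042306272509744454
tilt [-0.00849592 -0.00237787]
red_lid lid 0.76 [5.96100e-01 3.01800e-01 6.20000e-02 1.21100e-01 9.15228e+01] z 0.04100214935026775
red_lid base+rim 0.76 [ 0.5495  0.1848  0.1179  0.3984 68.5881] z 0.04159808603805623
tilt [ 0.00188922 -0.0014014 ]
```

View pics/t13.png

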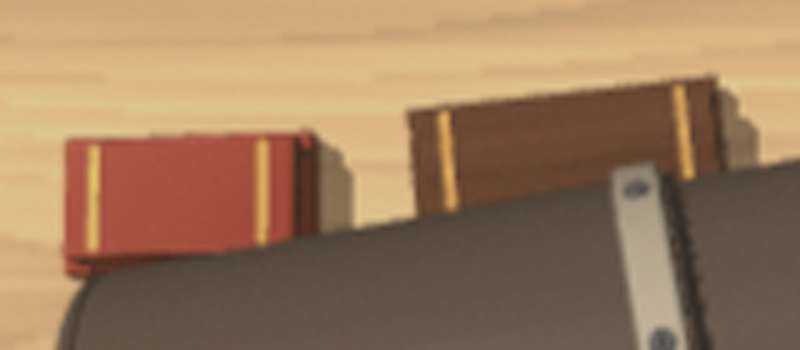

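Both lids sit level at 41 mm. The red lid is at (0.596, 0.302), 91.5°, and the walnut lid at about (0.618, 0.098), 96.4°. Both are within about 1–2 mm of their bases, and the arm is clear.

```bash
python3 -c "
from plant import ticket
print(ticket.job_done())"
```

```text
the job is handed in; nothing more can be done
None
```

Both stones are boxed and both boxes are closed with the lid of their own wood. I handed the job in at about 30 s of the 99 s allowed; no verdict is reported.

**Last checks**
- **Stones:** before closing, both lay flat in their recesses, within about 2 mm of their box centres. Each was lowered until contact was felt and only then released.
- **Lids:** both tops measured 41 mm high, tilted under 0.01 rad. Each centre was within about 1–2 mm of its base, and turned less than 0.01 rad from it.
- **Bystanders:** the cork block, blue sanding block and oil bottle were within about 2 mm of where they started, which is measurement noise.

**Where checks were weak**
- **Lid-to-base comparison:** the closed lids cover the rims and the gripper or arm hid parts of the boxes. I therefore compared the lids with base positions measured before closing; an attempt to measure the bases again after closing gave unusable numbers.
- **Walnut lid:** its last unobstructed view was the one just before the final picture, because the arm partly hid it at the end.

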